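# Clamp a battery pack in the welding jig

### The arm

A 6-joint arm with a two-finger parallel gripper is mounted at the origin on a cart in front of the work surface, level with it; the furniture and walls round the work are solid. World frame = base frame: x ahead of the robot, y to its left, z up, the work surface at z = 0. Lengths are in m, angles in degrees, forces in N, time in s.
With the tool pointing down it reaches from about 0.4 to 0.825 m from the base axis. Payload 7 kg.
Tool frame: the origin (TCP) lies on the centre line of the jaws, within the pads' length; the fingertips stand 19 mm ahead of it and the grasp point (between the pads) is the TCP; z points along the fingers, y is the line along which they close (so a half turn about z gives the same grasp; the last joint's range is limited). The gripper opens to 88 mm and grips with 3 to 60 N. Pads are 19 mm wide; open, the fingers measure 130 mm over their backs; the gripper's body (78 mm by 193 mm) begins 47 mm behind the grasp point.
Start: joints at [-47.951, 20.546, 0.682, 0, -70.136, -16.507], TCP at [0.291, -0.609, 0.246] pointing down, gripper open.
Joint ranges: [-176.03, 176.03], [-82.01, 121.73], [-58.28, 71.71], [-173.87, 95.51], [-174.79, -0.11], [-173.66, 173.66]. Speed limits (degrees/s): [136.94, 136.94, 172.46, 180, 180, 180].

### API

Orientations are given as [roll, pitch, yaw] about the fixed x, y, z axes, in that order (R = Rz(yaw) Ry(pitch) Rx(roll)).
In Python, from plant import get_state, capture, close_job gives the robot as it stands.
- The arm moves only by the tool apply_moves, never from a script. Its argument "targets" is a list of rows, each a list of 7 numbers: the opening, from 0 (shut) to 1 (fully open), then the shift along the tool's x, y, z normalised to -1 to 1, where 1 is 1000 mm, then the turn, a rotation vector about the tool's x, y, z normalised to -1 to 1, where 1 is 90 degrees. In form: [[claw, tx, ty, tz, ax, ay, az], ...]. A call has 1 to 20 rows; each row shifts and turns the commanded pose from where the row before left it, along the tool's axes as they then stand; what a row does not reach is not made up. A row lasts 1/12 s, in which the tool goes at most 41.7 mm and 7.16 degrees, less where a joint would pass 70% of its speed; a pose out of reach is approached as far as the arm can. A call with a number of a shift or a turn outside -1 to 1 is refused whole. A call with a gripper value outside its range is refused whole. The fingers move at their own pace and stop on an object; "newtons" is the grip in N (left out, the last holds). Time passes only in rows, so rows that do not move let the fingers close. It gives the time, the measured TCP pose, the force, the opening and the grip force at its end, in the units of the state.
- get_state(): the state, without advancing time (a new reading comes with each control period).
- capture(name): name is "side" or "top" or "wrist"; returns a dict with "frame" (400x640x3 uint8, red, green, blue), "range_z" (400x640 float32, m along the optical axis (not along the pixel's ray), 0 where there is no reading), "camera_matrix" (3x3 intrinsics, pixels), "T" (4x4, takes a point from camera to world coordinates). Camera axes: x right, y down, z forward; pixel columns grow to the right and rows downward; lengths in m; the calibration is good to about 2 mm. A picture is of the moment at which its call begins.
- close_job(): hands the job in; it is judged then, once.
The state is a dict: "time_s": time; "joints": joint angles; "qd": joint speeds; "joint_torque": joint torques, N m; "tcp_pos": TCP position; "eef_rot": TCP orientation; "contact_force": force on the tool from outside, world axes, zero at the start; "moment": the same for the moment, N m; "gripper_width": finger opening in m; "gripper_force": force on a finger pad.
Only numpy, scipy, OpenCV 4.12 (cv2) and the standard library are available. Lean on these libraries where they do the work, as an engineer would, in place of code of your own. Each camera call takes 0.05 s, during which the arm holds its last target. There are 200 camera calls.

### The job

Clamp the blue battery pack in the welding jig: press the orange plate in the middle of the sliding jaw to free its brake and, keeping it down, push the jaw fully home against the red stop collars, so that it carries the standing pack against the sprung pad at the far end. Keep the jaw pushed home while you let the plate come up again, so that the brake holds the pack clamped, then take the hand away. Only press and push with the fingertips: never force the jaw along with the brake on, keep the robot off the pack, lift nothing, and leave the loose cells and the finished green pack where they lie.

Things in the scene. Friction and masses are not known exactly. Their poses are not given: they have to be found in the camera images.
- jig: Welding jig fixed to the bench: aluminium base 290 x 116 mm, 8 mm thick, blue end blocks, steel bed 44 mm wide with its top at z = 24 mm, guide rods at y = +-41 mm. Origin: centre of the base's underside; x runs along the rods from the sliding jaw (near end) to the fixed jaw (far end, 90 mm high), z up. White guides 46 mm apart and 8 mm higher than the bed keep the pack straight.
- jaw (a joint): Travel of the sliding jaw along the jig's +x, in m: the start differs, 0.0845 is home, the carriage against the red collars, a rigid stop. Brake on: 12 N does not move it. Brake free: about 1 N, plus 2 to 4 N for the pack and 3 to 5 N for the sprung pad in the last 3 mm; let go with the brake free, it is pushed back by the pad.
- stop (a point): Middle between the two red stop collars (19 mm across, 10 mm thick) on the guide rods, 35 mm above the bench, at the collars' near faces, fixed to the jig; the carriage meets both when home.
- brake (a joint): Orange brake plate, how far it is pressed down, in m: 0 is up (brake on), 0.005 is the bottom stop. It takes about 4 N for the first mm, 7 N at 0.002, where the brake comes free, and 9 N at the bottom. It springs up when let go.
- plate_top (a point): Centre of the top of the orange brake plate (44 mm along the jig's x, 48 mm along its y), 60 mm above the bench when up; it moves with the jaw. The back of the jaw's upright, the wall to push on, stands 25 mm from here towards the jig's +x: 64 mm wide, 14 mm thick, its top 84 mm above the bench, 24 mm above the plate.
- jaw_face (a point): Centre of the black rubber face of the sliding jaw, 58 mm above the bench, which meets the pack (40 mm wide, 40 mm high). It lies 45 mm from plate_top along the jig's x.
- pad (a joint): Compression of the sprung black pad on the fixed jaw, in m: 0 is free, about 0.003 with the pack clamped and the jaw home, 0.005 is the limit. 3 N to start, 500 N/m.
- pad_home (a point): Point on the bed's top (z = 24 mm) below the free face of the sprung pad, on the jig's centre line; it is fixed to the jig.
- pack: Battery pack of eight light blue cells standing in black holders, 82 mm along x, 42 mm wide, 66 mm high, 0.3 to 0.5 kg; it stands loose on the jig's bed, between the jaws, so its top is 90 mm above the bench. Between the holders the cells, which the jaws meet, measure 78 mm from end to end. Origin: centre of its underside; x lies along the jig's x.
- pack_done: Bystander: finished pack of four green cells lying side by side, 75 x 66 x 19 mm, loose on the bench; origin: centre of its underside.
- loose_cell_a: Bystander: loose dark blue cell lying on the bench, 18 mm across, 65 mm long; origin: centre of its underside.
- loose_cell_b: Bystander: loose light blue cell lying on the bench, 18 mm across, 65 mm long; origin: centre of its underside.
- green_tape: Bystander, fixed: roll of green tape lying flat, 102 mm across, 48 mm high; origin: centre of its underside.

How it is judged:
By the outcome, as a careful person would: the job done as asked, in the order asked, and still so for the second after the job is handed in, with the robot touching nothing.
It also fails if it takes over 38 s, if anything falls off the work surface, if the arm or the gripper's body presses on something with over 40 N, if the wrist force passes 120 N, or if a joint passes its speed limit or range.

## Working session

There is one attempt and no reset: what is moved stays moved. The work goes in short steps, Python scripts to look and compute and a tool call to move; the robot and the scene stay as the last step left them, time stands still between calls to the robot, and variables do not carry over. Pictures are saved under pics/ and viewed, at most 10 in all, crops included, and the job is handed in when it is done.

Besides the shell and the picture viewer there is one more tool, called after "Request:" by a JSON object that holds its "name" and its "arguments". apply_moves: Moves the arm, as the interface text tells. Scaled input: -1 to 1 covers 1000 mm each way for a shift and 90 degrees each way for a turn. Its arguments: {"type":"object","properties":{"targets":{"type":"array","items":{"type":"array","items":{"type":"number"}}},"newtons":{"type":"number"}},"required":["targets"]}

```bash
mkdir -p pics; cat > h.py <<'E'
import numpy as np,cv2
from plant import get_state,capture,close_job
def snap(n,f):
    c=capture(n); np.savez('pics/'+f+'.npz',**c); cv2.imwrite('pics/'+f+'.png',c['frame'][:,:,::-1]); return c
def pt(c,u,v):
    d=c['range_z'];z=np.median(d[v-1:v+2,u-1:u+2]);K=c['camera_matrix']
    p=np.array([(u-K[0,2])*z/K[0,0],(v-K[1,2])*z/K[1,1],z,1]);return (c['T']@p)[:3].round(4)
E
python3 - <<'E'
from h import *
s=get_state();print(s)
for n in('top','side'): snap(n,n+'0')
E
```

```text
{'time_s': 0.0, 'joints': array([-4.79511209e+01,  2.05886262e+01,  6.33957950e-01, -2.19942603e-02,
       -7.01360853e+01, -1.65080418e+01]), 'qd': array([-0.02472306, -0.1244537 ,  0.02359645,  0.01369351,  0.00993029,
        0.02814023]), 'joint_torque': array([ 4.12677355e-04, -5.82720888e+01,  2.93054116e+01,  6.99736789e+00,
        6.74028648e-03, -1.71280631e-04]), 'tcp_pos': array([ 0.29082674, -0.60861803,  0.24464988]), 'eef_rot': array([ 1.79907112e+02, -5.96636351e-03, -1.54466648e+02]), 'contact_force': array([0.11708079, 0.76388763, 0.35854574]), 'moment': array([-0.00806666,  0.00020272, -0.03341042]), 'gripper_force': 0.0, 'gripper_width': 0.08767172291955762}
```

View pics/top0.png

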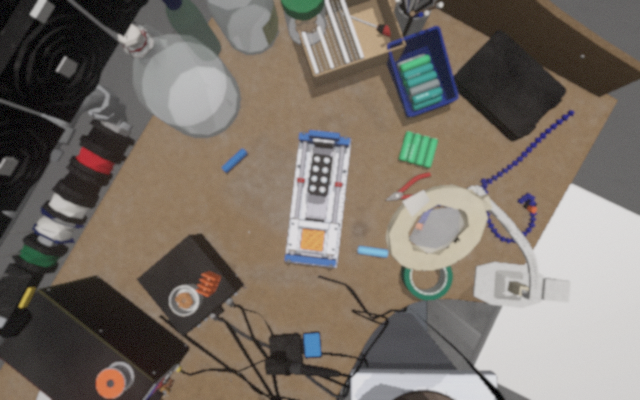

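View pics/side0.png

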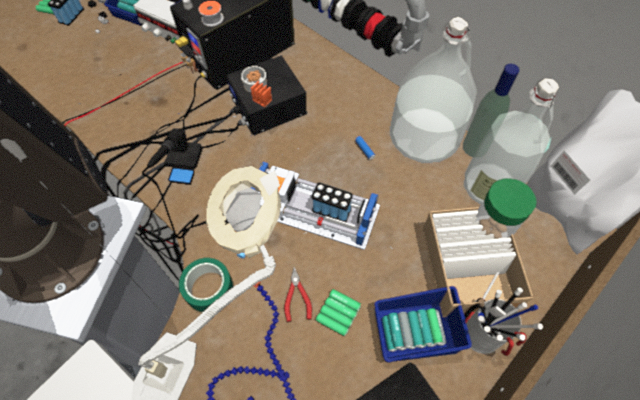

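The top view shows the jig with its near end at (312,258) and far end at (325,137). The orange plate is at (312,240), the pack at (320,175) and a magnifier lamp at (437,228). I'll measure these next.

```bash
python3 - <<'E'
from h import *
c=dict(np.load('pics/top0.npz'))
for n,u,v in [('plate',312,240),('near',311,261),('far',325,136),('pack',320,175),('lamp',395,228),('lamp2',437,192),('lamp3',485,215),('lamptop',477,190),('cellb',373,252),('tape',407,280),('cella',234,160),('armstand',535,260),('uprt',313,225)]: print(n,pt(c,u,v))
hsv=cv2.cvtColor(c['frame'],cv2.COLOR_RGB2HSV)
m=cv2.inRange(hsv,(8,120,120),(25,255,255));m[:220]=0;m[262:]=0;m[:,:285]=0;m[:,345:]=0
v,u=np.nonzero(m);P=np.array([pt(c,a,b) for a,b in zip(u,v)]);print(len(P),np.median(P,0),P.mean(0),cv2.minAreaRect(np.c_[u,v].astype(np.float32)))
h=hsv;m=cv2.inRange(hsv,(100,120,80),(125,255,255))
for lo,hi in((125,152),(250,270)):
  mm=m.copy();mm[:lo]=0;mm[hi:]=0;mm[:,:280]=0;mm[:,355:]=0
  v,u=np.nonzero(mm);Q=np.array([pt(c,a,b) for a,b in zip(u,v)]);print(len(Q),cv2.minAreaRect(Q[:,:2].astype(np.float32)),Q.mean(0))
cv2.imwrite('pics/crop.png',cv2.resize(c['frame'][120:280,270:400,::-1],None,fx=3.7,fy=3.7,interpolation=cv2.INTER_CUBIC))
w=snap('wrist','w0')
E
```

```text
plate [0.4454 0.243  0.0629]
near [0.4003 0.2456 0.0496]
far [0.6586 0.2157 0.091 ]
pack [0.5788 0.2257 0.0904]
lamp [0.4781 0.1103 0.3254]
lamp2 [0.5291 0.0533 0.3382]
lamp3 [ 0.4971 -0.0198  0.3198]
lamptop [ 0.5361 -0.0244  0.2762]
cellb [0.4174 0.1118 0.0207]
tape [0.3619 0.0438 0.0505]
cella [0.6198 0.42   0.0189]
armstand [ 0.4214 -0.1446  0.2081]
uprt [0.4771 0.2398 0.0859]
370 [0.4473 0.243  0.0617] [0.44671595 0.24277865 0.06167676] ((312.1461486816406, 239.33078002929688), (19.721521377563477, 18.729244232177734), 7.125016689300537)
230 ((0.6601812243461609, 0.21880875527858734), (0.10312803089618683, 0.012043443508446217), 83.38565063476562) [0.66032739 0.21747435 0.07563478]
188 ((0.40322941541671753, 0.2478240430355072), (0.10229511559009552, 0.00981404073536396), 83.785400390625) [0.40334894 0.2477633  0.04953617]
```

View pics/crop.png

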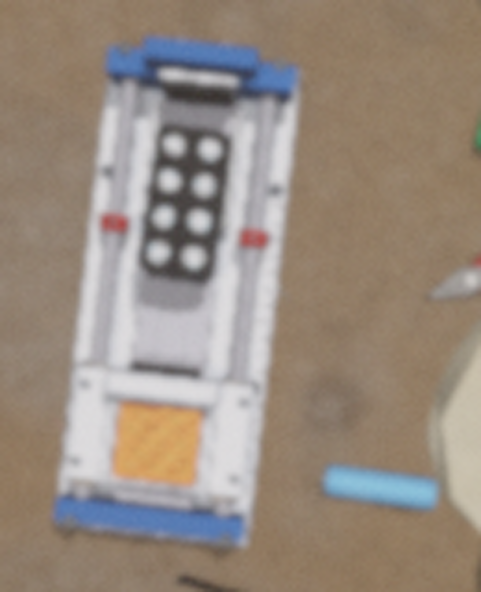

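The enlarged crop shows the jaw near the home-far end, the collars at (113,222) and (254,238), and the pack standing free in its guides. The jig's yaw is about -6.4°. Next I'll check obstacle heights along the route.

```bash
python3 - <<'E'
from h import *
for n in('top0','side0'):
  c=dict(np.load('pics/'+n+'.npz'));K=c['camera_matrix'];z=c['range_z']
  v,u=np.mgrid[:400,:640];P=np.stack([(u-K[0,2])*z/K[0,0],(v-K[1,2])*z/K[1,1],z,np.ones_like(z)],-1)@c['T'].T
  P=P[z>0][:,:3];print(n,c['T'][:3,3])
  for x in np.arange(.1,.9,.1):
    print(round(x,1),[round(float(q[:,2].max()),2) if len(q:=P[(abs(P[:,0]-x)<.05)&(abs(P[:,1]-y)<.05)]) else None for y in np.arange(-.7,.55,.1)])
  L=P[(P[:,2]>.26)&(P[:,2]<.4)&(P[:,0]>.3)&(P[:,0]<.65)&(P[:,1]>-.1)&(P[:,1]<.3)];print(np.percentile(L,[0.5,99.5],axis=0))
E
```

```text
top0 [0.49405903 0.19914035 0.90606842]
0.1 [None, None, -0.09, -0.09, -0.09, 0.0, 0.01, 0.02, 0.01, 0.01, 0.02, 0.02, 0.1]
0.2 [None, None, -0.09, -0.09, -0.09, -0.0, 0.0, 0.34, 0.19, 0.16, 0.11, 0.02, 0.19]
0.3 [None, None, -0.09, -0.09, 0.02, 0.14, 0.02, 0.32, 0.15, 0.01, 0.02, 0.13, 0.14]
0.4 [None, None, -0.09, -0.09, 0.02, 0.2, 0.24, 0.31, 0.31, 0.07, 0.06, 0.13, 0.13]
0.5 [None, -0.1, -0.09, -0.09, 0.01, 0.07, 0.27, 0.34, 0.35, 0.1, 0.09, 0.01, 0.56]
0.6 [-0.23, -0.2, None, 0.01, 0.01, 0.09, 0.04, 0.02, 0.02, 0.1, 0.09, 0.63, 0.62]
0.7 [None, -0.09, 0.03, 0.01, 0.13, 0.12, 0.05, 0.06, 0.06, 0.1, 0.09, 0.63, 0.6]
0.8 [None, None, 0.04, 0.18, 0.26, 0.17, 0.06, 0.07, 0.09, 0.09, 0.09, 0.24, 0.35]
[[ 0.41780947 -0.07359912  0.26195399]
 [ 0.53954286  0.11952197  0.35037535]]
side0 [ 0.67761847 -0.26009627  0.94245298]
0.1 [None, None, None, None, -0.09, 0.01, 0.12, 0.36, 0.42, 0.26, 0.02, 0.02, 0.13]
0.2 [None, None, None, None, -0.1, 0.0, 0.0, 0.54, 0.52, 0.15, 0.1, 0.02, 0.22]
0.3 [None, None, None, None, None, 0.14, 0.02, 0.55, 0.15, 0.01, 0.02, 0.13, 0.13]
0.4 [None, None, None, None, None, 0.2, 0.24, 0.31, 0.31, 0.05, 0.06, 0.13, 0.13]
0.5 [None, None, None, None, None, 0.06, 0.27, 0.34, 0.35, 0.09, 0.09, 0.01, 0.09]
0.6 [None, None, None, None, None, 0.05, 0.04, 0.02, 0.02, 0.09, 0.09, 0.02, 0.01]
0.7 [None, None, None, None, None, 0.0, 0.05, 0.05, 0.06, 0.09, 0.09, 0.23, 0.35]
0.8 [None, None, None, None, None, None, 0.06, 0.07, 0.08, 0.09, 0.08, 0.23, 0.35]
[[ 0.4179438  -0.07255335  0.26109976]
 [ 0.54210797  0.11524448  0.34892601]]
```

Request:
{"name": "apply_moves", "arguments": {"targets": [[0,-0.02,0.0096,-0.017,0,0,0],[0,-0.02,0.0096,-0.017,0,0,0],[0,-0.02,0.0096,-0.017,0,0,0],[0,-0.02,0.0096,-0.017,0,0,0],[0,-0.02,0.0096,-0.017,0,0,0],[0,-0.02,0.0096,-0.017,0,0,0],[0,-0.02,0.0096,-0.017,0,0,0],[0,-0.02,0.0096,-0.017,0,0,0],[0,-0.02,0.0096,-0.017,0,0,0],[0,-0.02,0.0096,-0.017,0,0,0],[0,-0.02,0.0096,-0.017,0,0,0],[0,-0.02,0.0096,-0.017,0,0,0],[0,-0.02,0.0096,-0.017,0,0,0],[0,-0.02,0.0096,-0.017,0,0,0],[0,-0.02,0.0096,-0.017,0,0,0]], "newtons": 20}}

```text
time_s: 1.4
tcp_pos: [0.5, -0.3486, 0.5012]
eef_rot: [180.0, -0.0, -154.4]
contact_force: [0.8, -1.1, 0.5]
gripper_width: 0.0007
gripper_force: 0.0
```

Request:
{"name": "apply_moves", "arguments": {"targets": [[0,-0.016,0.024,-0.0014,0,0,0],[0,-0.016,0.024,-0.0014,0,0,0],[0,-0.016,0.024,-0.0014,0,0,0],[0,-0.016,0.024,-0.0014,0,0,0],[0,-0.016,0.024,-0.0014,0,0,0],[0,-0.016,0.024,-0.0014,0,0,0],[0,-0.016,0.024,-0.0014,0,0,0],[0,-0.016,0.024,-0.0014,0,0,0],[0,-0.016,0.024,-0.0014,0,0,0],[0,-0.016,0.024,-0.0014,0,0,0],[0,-0.016,0.024,-0.0014,0,0,0],[0,-0.016,0.024,-0.0014,0,0,0],[0,-0.016,0.024,-0.0014,0,0,0],[0,-0.016,0.024,-0.0014,0,0,0]]}}

```text
time_s: 2.57
tcp_pos: [0.5567, 0.0515, 0.5202]
eef_rot: [180.0, -0.0, -154.4]
contact_force: [0.7, -0.7, 0.4]
gripper_width: 0.0003
gripper_force: 0.0
```

Request:
{"name": "apply_moves", "arguments": {"targets": [[0,0.0028,0.025,0.0022,0,0,0],[0,0.0028,0.025,0.0022,0,0,0],[0,0.0028,0.025,0.0022,0,0,0],[0,0.0028,0.025,0.0022,0,0,0],[0,0.0028,0.025,0.0022,0,0,0],[0,0.0028,0.025,0.0022,0,0,0],[0,0.0028,0.025,0.0022,0,0,0],[0,0.0028,0.025,0.0022,0,0,0],[0,0.0028,0.025,0.0022,0,0,0],[0,0,0,0,0,0,-0.075],[0,0,0,0,0,0,-0.075],[0,0,0,0,0,0,-0.075],[0,0,0,0,0,0,-0.075],[0,0,0,0,0,0,-0.075],[0,0,0,0,0,0,-0.075],[0,0,0,0,0,0,-0.075],[0,0,0,0,0,0,-0.075],[0,0,0,0,0,0,-0.075],[0,0,0,0,0,0,-0.075],[0,0,0,0,0,0,-0.075]]}}

```text
time_s: 4.23
tcp_pos: [0.437, 0.2421, 0.5002]
eef_rot: [180.0, -0.0, -79.9]
contact_force: [-0.0, 0.9, -0.1]
gripper_width: 0.0004
gripper_force: 0.0
```

Request:
{"name": "apply_moves", "arguments": {"targets": [[0,0,0,0,0,0,-0.075],[0,0,0,0,0,0,-0.075],[0,0,0,0,0,0,-0.075],[0,0,0,0,0,0,-0.075],[0,0,0,0,0,0,-0.075],[0,0,0,0,0,0,-0.075],[0,0,0,0,0,0,-0.075],[0,0,0,0,0,0,-0.075],[0,0,0,0,0,0,-0.075],[0,0,0,0,0,0,-0.075],[0,0,0,0,0,0,-0.07]]}}

```text
time_s: 5.15
tcp_pos: [0.4369, 0.2421, 0.5001]
eef_rot: [180.0, 0.0, -6.1]
contact_force: [0.4, -0.4, -1.3]
gripper_width: 0.0002
gripper_force: 0.0
```

Request:
{"name": "apply_moves", "arguments": {"targets": [[0,0,0,0.03,0,0,0],[0,0,0,0.03,0,0,0],[0,0,0,0.03,0,0,0],[0,0,0,0.03,0,0,0],[0,0,0,0.03,0,0,0],[0,0,0,0.03,0,0,0],[0,0,0,0.03,0,0,0],[0,0,0,0.03,0,0,0],[0,0,0,0.03,0,0,0],[0,0,0,0.03,0,0,0],[0,0,0,0,0,0,0]]}}

```text
time_s: 6.07
tcp_pos: [0.4343, 0.2397, 0.1948]
eef_rot: [179.6, 0.4, -6.5]
contact_force: [-1.2, -1.0, -0.3]
gripper_width: 0.0004
gripper_force: 0.0
```

```bash
python3 - <<'E'
from h import *
c=snap('wrist','w1');s=get_state();print(s['tcp_pos'],s['joints'],s['contact_force'])
hsv=cv2.cvtColor(c['frame'],cv2.COLOR_RGB2HSV)
m=cv2.inRange(hsv,(8,120,120),(25,255,255))
m=cv2.morphologyEx(m,cv2.MORPH_OPEN,np.ones((5,5)))
n,l,st,ce=cv2.connectedComponentsWithStats(m);k=1+st[1:,4].argmax()
v,u=np.nonzero(l==k);P=np.array([pt(c,a,b) for a,b in zip(u,v) if 2<b<398]);print(st[k],P.mean(0),np.median(P,0),cv2.minAreaRect(P[:,:2].astype(np.float32)))
print(pt(c,ce[k][0].astype(int),ce[k][1].astype(int)))
E
```

```text
[0.43572242 0.24069252 0.19809485] [ 5.15592890e+01  6.18718835e+00 -2.49441584e+01 -2.95655354e-02
 -5.92210759e+01  3.20324438e+01] [ 0.99260143 -0.60779451  1.53491199]
[ 282  160   56   48 2636] [0.44582637 0.24168672 0.05901536] [0.4462 0.2417 0.059 ] ((0.4451761841773987, 0.24175195395946503), (0.046196166425943375, 0.040798988193273544), 83.1363296508789)
[0.4463 0.242  0.0593]
```

View pics/w1.png

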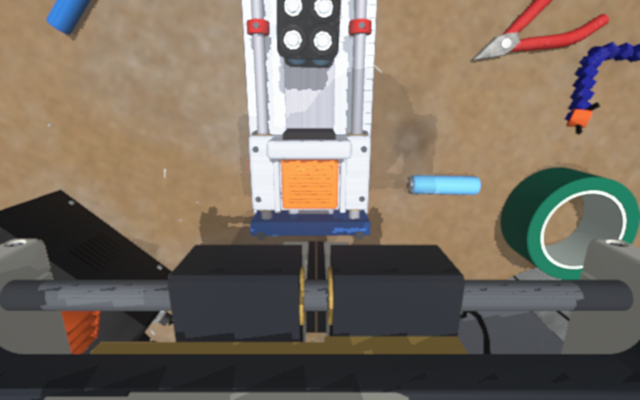

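The wrist view shows the plate centred at (310,184), i.e. about world (0.446, 0.242). The collars are at (258,27) and (360,27), and the closed fingers are at (315,290). I'll check the finger dimensions.

```bash
python3 - <<'E'
from h import *
c=dict(np.load('pics/w1.npz'));print(c['T'][:3,3],c['camera_matrix'][0])
for u,v in [(180,260),(290,260),(340,260),(450,260),(180,330),(290,330),(450,330),(240,248),(316,260),(316,300),(250,395),(305,250),(303,242),(329,244)]: print(u,v,pt(c,u,v))
for u,v in [(310,148),(258,30),(360,30),(310,225),(310,60),(309,132)]: print(u,v,pt(c,u,v))
E
```

```text
[0.51125827 0.23095792 0.33245166] [335.5002928    0.         315.79078781]
180 260 [ 0.3624  0.3946 -0.001 ]
290 260 [0.4734 0.2413 0.2548]
340 260 [0.4723 0.2287 0.2557]
450 260 [0.4689 0.2009 0.2554]
180 330 [0.4628 0.2686 0.2644]
290 330 [0.4597 0.2425 0.2644]
450 330 [0.4554 0.2045 0.2646]
240 248 [0.475  0.2554 0.2475]
316 260 [ 0.3452  0.2471 -0.0007]
316 300 [0.463  0.2358 0.2579]
250 395 [0.4618 0.2482 0.2843]
305 250 [0.4455 0.2424 0.1891]
303 242 [0.4452 0.2437 0.1788]
329 244 [0.4444 0.231  0.1828]
310 148 [0.4783 0.2372 0.083 ]
258 30 [0.5685 0.2676 0.0433]
360 30 [0.5596 0.1886 0.0436]
310 225 [0.4046 0.2462 0.0476]
310 60 [0.5438 0.2298 0.0309]
309 132 [0.4893 0.2367 0.0753]
```

Request:
{"name": "apply_moves", "arguments": {"targets": [[0,0.005,0,0,0,0,0],[0,0.005,0,0.01,0,0,0],[0,0.005,0,0.02,0,0,0],[0,0.005,0,0.02,0,0,0],[0,0,0,0.02,0,0,0],[0,0,0,0.02,0,0,0],[0,0,0,0.014,0,0,0],[0,0,0,0.007,0,0,0],[0,0,0,0.002,0,0,0],[0,0,0,0,0,0,0],[0,0,0,0,0,0,0],[0,0,0,0,0,0,0]]}}

```text
time_s: 7.12
tcp_pos: [0.4577, 0.2406, 0.0886]
eef_rot: [-179.9, -0.1, -6.4]
contact_force: [0.5, 0.3, -0.6]
gripper_width: 0.0003
gripper_force: 0.0
```

```bash
python3 - <<'E'
from h import *
c=snap('wrist','w2');s=get_state();print(s['tcp_pos'],s['eef_rot'],s['contact_force'])
a=cv2.resize(c['frame'][100:350,180:460,::-1],None,fx=2,fy=2)
b=snap('side','s2')['frame'][150:270,220:400,::-1]
b=cv2.resize(b,(750,500),interpolation=cv2.INTER_CUBIC)[:, :]
cv2.imwrite('pics/w2c.png',np.hstack([a,b])[:, :][:, :] if 0 else a);cv2.imwrite('pics/s2c.png',b)
E
```

```text
[0.45751318 0.24048764 0.08846109] [-1.79907346e+02 -7.19397259e-02 -6.39418379e+00] [-0.42681881 -0.19262841 -0.6904621 ]
```

View pics/w2c.png

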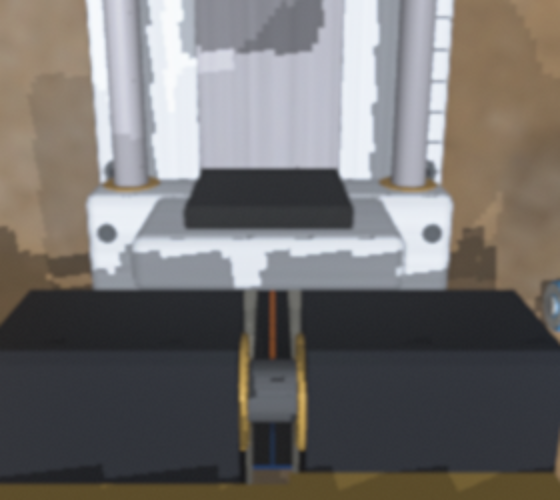

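The wrist crop shows the fingertips at (272,300), centred just behind the upright and above the plate. I'll press gradually.

Request:
{"name": "apply_moves", "arguments": {"targets": [[0,0,0,0.004,0,0,0],[0,0,0,0.003,0,0,0],[0,0,0,0.002,0,0,0],[0,0,0,0.001,0,0,0],[0,0,0,0.001,0,0,0],[0,0,0,0,0,0,0],[0,0,0,0,0,0,0]]}}

```text
time_s: 7.8
tcp_pos: [0.4572, 0.2399, 0.0768]
eef_rot: [180.0, -0.0, -6.4]
contact_force: [-0.4, -1.2, 7.2]
gripper_width: 0.0002
gripper_force: 3.6
```

Request:
{"name": "apply_moves", "arguments": {"targets": [[0,0,0,0.001,0,0,0],[0,0,0,0.001,0,0,0],[0,0,0,0.001,0,0,0],[0,0,0,0.001,0,0,0],[0,0,0,0,0,0,0],[0,0,0,0,0,0,0]]}}

```text
time_s: 8.3
tcp_pos: [0.4582, 0.2399, 0.0741]
eef_rot: [-180.0, -0.1, -6.3]
contact_force: [-0.9, -5.0, 17.6]
gripper_width: 0.0007
gripper_force: 8.8
```

Request:
{"name": "apply_moves", "arguments": {"targets": [[0,0.001,0,0,0,0,0],[0,0.002,0,0,0,0,0],[0,0.002,0,0,0,0,0],[0,0.002,0,0,0,0,0],[0,0.002,0,0,0,0,0],[0,0.002,0,0,0,0,0],[0,0.002,0,0,0,0,0],[0,0.002,0,0,0,0,0]]}}

```text
time_s: 8.97
tcp_pos: [0.473, 0.2382, 0.0741]
eef_rot: [-180.0, -0.1, -6.3]
contact_force: [-2.9, -3.8, 17.6]
gripper_width: 0.0003
gripper_force: 8.8
```

Request:
{"name": "apply_moves", "arguments": {"targets": [[0,0.003,0,0,0,0,0],[0,0.003,0,0,0,0,0],[0,0.003,0,0,0,0,0],[0,0.003,0,0,0,0,0],[0,0.003,0,0,0,0,0],[0,0.003,0,0,0,0,0],[0,0.003,0,0,0,0,0],[0,0.003,0,0,0,0,0],[0,0.003,0,0,0,0,0],[0,0.003,0,0,0,0,0],[0,0.003,0,0,0,0,0],[0,0.003,0,0,0,0,0],[0,0,0,0,0,0,0]]}}

```text
time_s: 10.05
tcp_pos: [0.5093, 0.2342, 0.0742]
eef_rot: [-180.0, -0.1, -6.4]
contact_force: [-0.1, -4.6, 15.7]
gripper_width: 0.0005
gripper_force: 7.7
```

```bash
python3 - <<'E'
from h import *
c=snap('wrist','w3');s=get_state();print(s['tcp_pos'],s['eef_rot'],s['contact_force'])
cv2.imwrite('pics/w3c.png',cv2.resize(c['frame'][0:280,180:460,::-1],None,fx=2,fy=2))
E
```

```text
[0.50920672 0.23417213 0.07415009] [-1.79977160e+02 -1.46761709e-01 -6.35392395e+00] [-0.17637516 -4.72187969 14.20377487]
```

View pics/w3c.png

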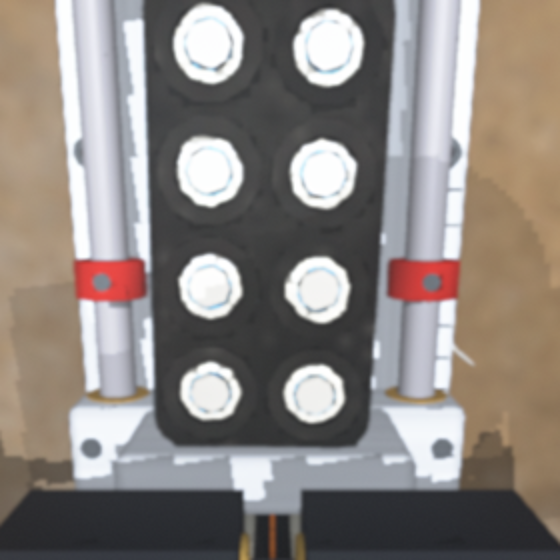

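The wrist crop shows the jaw meeting the pack. The collars' near faces are at row 300 and the carriage front at about row 400, so roughly 25 mm remain.

Request:
{"name": "apply_moves", "arguments": {"targets": [[0,0.002,0,0,0,0,0],[0,0.002,0,0,0,0,0],[0,0.002,0,0,0,0,0],[0,0.002,0,0,0,0,0],[0,0.002,0,0,0,0,0],[0,0.002,0,0,0,0,0],[0,0.002,0,0,0,0,0],[0,0.002,0,0,0,0,0],[0,0.002,0,0,0,0,0],[0,0.002,0,0,0,0,0]]}}

```text
time_s: 10.93
tcp_pos: [0.5284, 0.232, 0.0742]
eef_rot: [-180.0, -0.1, -6.4]
contact_force: [-3.5, -3.5, 17.4]
gripper_width: 0.0009
gripper_force: 8.3
```

```bash
python3 - <<'E'
from h import *
c=snap('wrist','w4');s=get_state();print(s['tcp_pos'],s['eef_rot'],s['contact_force'])
cv2.imwrite('pics/w4c.png',cv2.resize(c['frame'][0:280,180:460,::-1],None,fx=2,fy=2))
E
```

```text
[0.52877083 0.23197873 0.07418492] [-1.79983053e+02 -1.14257968e-01 -6.35076814e+00] [-1.6545531  -3.5464873  15.50836501]
```

View pics/w4c.png

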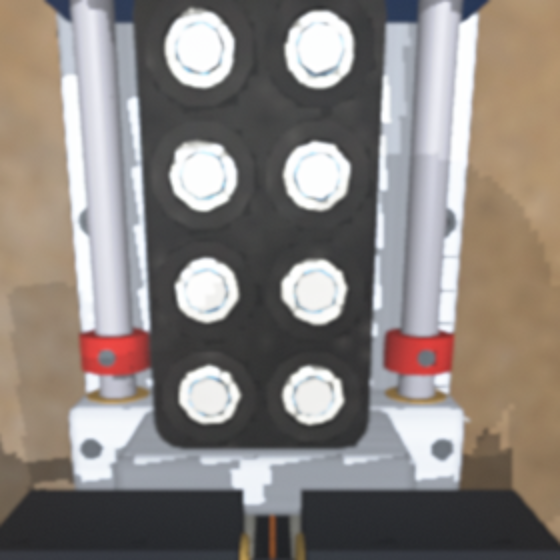

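The pack is now straight and about 7 mm remain before the collars, so I'll push the rest slowly.

Request:
{"name": "apply_moves", "arguments": {"targets": [[0,0.001,0,0,0,0,0],[0,0.001,0,0,0,0,0],[0,0.001,0,0,0,0,0],[0,0.001,0,0,0,0,0],[0,0.001,0,0,0,0,0],[0,0.001,0,0,0,0,0],[0,0,0,0,0,0,0]]}}

```text
time_s: 11.57
tcp_pos: [0.5338, 0.2314, 0.0741]
eef_rot: [-180.0, -0.1, -6.4]
contact_force: [-6.6, -2.3, 18.2]
gripper_width: 0.0005
gripper_force: 9.1
```

Request:
{"name": "apply_moves", "arguments": {"targets": [[0,0.001,0,0,0,0,0],[0,0.001,0,0,0,0,0],[0,0,0,0,0,0,0]]}}

```text
time_s: 11.82
tcp_pos: [0.5354, 0.2312, 0.0741]
eef_rot: [-180.0, -0.0, -6.4]
contact_force: [-7.2, -0.9, 18.9]
gripper_width: 0.0006
gripper_force: 9.6
```

Request:
{"name": "apply_moves", "arguments": {"targets": [[0,0.001,0,0,0,0,0],[0,0.001,0,0,0,0,0],[0,0,0,0,0,0,0]]}}

```text
time_s: 12.07
tcp_pos: [0.5357, 0.231, 0.074]
eef_rot: [180.0, 0.1, -6.4]
contact_force: [-16.1, 1.8, 25.3]
gripper_width: 0.0005
gripper_force: 12.3
```

Request:
{"name": "apply_moves", "arguments": {"targets": [[0,0.001,0,0,0,0,0],[0,0.001,0,0,0,0,0],[0,0,0,0,0,0,0]]}}

```text
time_s: 12.32
tcp_pos: [0.5374, 0.2307, 0.074]
eef_rot: [180.0, 0.1, -6.4]
contact_force: [-17.6, 2.9, 25.5]
gripper_width: 0.0005
gripper_force: 12.9
```

The jaw stopped hard at 0.5357. The finger is now sliding on the plate towards the upright, so I'll continue until it presses the wall.

Request:
{"name": "apply_moves", "arguments": {"targets": [[0,0.001,0,0,0,0,0],[0,0.001,0,0,0,0,0],[0,0,0,0,0,0,0]]}}

```text
time_s: 12.57
tcp_pos: [0.5375, 0.2306, 0.074]
eef_rot: [179.9, 0.3, -6.4]
contact_force: [-28.0, 5.2, 32.1]
gripper_width: 0.0002
gripper_force: 18.4
```

Request:
{"name": "apply_moves", "arguments": {"targets": [[0,0.001,0,0,0,0,0],[0,0.001,0,0,0,0,0],[0,0,0,0,0,0,0]]}}

```text
time_s: 12.82
tcp_pos: [0.5377, 0.2306, 0.074]
eef_rot: [179.9, 0.4, -6.4]
contact_force: [-38.3, 8.9, 38.6]
gripper_width: 0.0005
gripper_force: 23.7
```

Request:
{"name": "apply_moves", "arguments": {"targets": [[0,-0.001,0,0,0,0,0],[0,-0.001,0,0,0,0,0],[0,-0.001,0,0,0,0,0],[0,0,0,0,0,0,0]]}}

```text
time_s: 13.15
tcp_pos: [0.5375, 0.2307, 0.074]
eef_rot: [179.9, 0.2, -6.4]
contact_force: [-21.2, 4.3, 27.3]
gripper_width: 0.0005
gripper_force: 14.9
```

Request:
{"name": "apply_moves", "arguments": {"targets": [[0,0,0,-0.001,0,0,0],[0,0,0,-0.001,0,0,0],[0,0,0,-0.001,0,0,0],[0,0,0,0,0,0,0]]}}

```text
time_s: 13.48
tcp_pos: [0.5375, 0.2306, 0.0748]
eef_rot: [179.9, 0.3, -6.4]
contact_force: [-14.7, 5.5, 7.8]
gripper_width: 0.0002
gripper_force: 9.1
```

Request:
{"name": "apply_moves", "arguments": {"targets": [[0,0.001,0,0,0,0,0],[0,0,0,-0.001,0,0,0],[0,0,0,-0.001,0,0,0],[0,0,0,0,0,0,0]]}}

```text
time_s: 13.82
tcp_pos: [0.5375, 0.2304, 0.0757]
eef_rot: [179.9, 0.4, -6.5]
contact_force: [-16.3, 8.1, 4.3]
gripper_width: 0.0003
gripper_force: 11.2
```

Request:
{"name": "apply_moves", "arguments": {"targets": [[0,0,0,-0.001,0,0,0],[0,0,0,-0.001,0,0,0],[0,0,0,-0.001,0,0,0],[0,0,0,0,0,0,0]]}}

```text
time_s: 14.15
tcp_pos: [0.5375, 0.2301, 0.0782]
eef_rot: [179.9, 0.4, -6.5]
contact_force: [-13.4, 5.7, -0.8]
gripper_width: 0.0004
gripper_force: 9.1
```

Request:
{"name": "apply_moves", "arguments": {"targets": [[0,0,0,-0.001,0,0,0],[0,0,0,-0.001,0,0,0],[0,0,0,-0.001,0,0,0],[0,0,0,-0.001,0,0,0],[0,0,0,0,0,0,0],[0,0,0,0,0,0,0]]}}

```text
time_s: 14.65
tcp_pos: [0.5373, 0.2289, 0.0816]
eef_rot: [179.7, 0.4, -6.5]
contact_force: [-10.7, 2.6, -4.2]
gripper_width: 0.0006
gripper_force: 5.2
```

Tips are now above the plate's up position at 60 mm, with the jaw still pushed home. I'll back off from the wall and retreat.

Request:
{"name": "apply_moves", "arguments": {"targets": [[0,-0.001,0,0,0,0,0],[0,-0.001,0,0,0,0,0],[0,-0.001,0,0,0,0,0],[0,-0.002,0,0,0,0,0],[0,-0.002,0,-0.001,0,0,0],[0,-0.002,0,-0.002,0,0,0],[0,0,0,-0.005,0,0,0],[0,0,0,-0.015,0,0,0],[0,0,0,-0.025,0,0,0],[0,0,0,-0.025,0,0,0],[0,0,0,-0.025,0,0,0],[0,0,0,-0.025,0,0,0],[0,0,0,-0.02,0,0,0],[0,0,0,-0.01,0,0,0],[0,0,0,0,0,0,0],[0,0,0,0,0,0,0],[0,0,0,0,0,0,0]]}}

```text
time_s: 16.07
tcp_pos: [0.5319, 0.2311, 0.2362]
eef_rot: [179.9, 0.1, -6.4]
contact_force: [-0.3, 1.0, -0.6]
gripper_width: 0.0004
gripper_force: 0.0
```

```bash
python3 - <<'E'
from h import *
c=snap('wrist','w5');s=get_state();print(s['tcp_pos'],s['contact_force'])
cv2.imwrite('pics/w5c.png',cv2.resize(c['frame'][0:280,180:460,::-1],None,fx=2,fy=2))
hsv=cv2.cvtColor(c['frame'],cv2.COLOR_RGB2HSV)
m=cv2.morphologyEx(cv2.inRange(hsv,(8,120,120),(25,255,255)),cv2.MORPH_OPEN,np.ones((5,5)))
n,l,st,ce=cv2.connectedComponentsWithStats(m);k=1+st[1:,4].argmax();v,u=np.nonzero(l==k)
P=np.array([pt(c,a,b) for a,b in zip(u,v) if 2<b<398]);print(st[k],np.median(P,0))
E
```

```text
[0.53189961 0.23105508 0.23593318] [-0.0039339  -0.61821389 -0.15231945]
[ 290  174   48   41 1908] [0.5237 0.2331 0.059 ]
```

View pics/w5c.png

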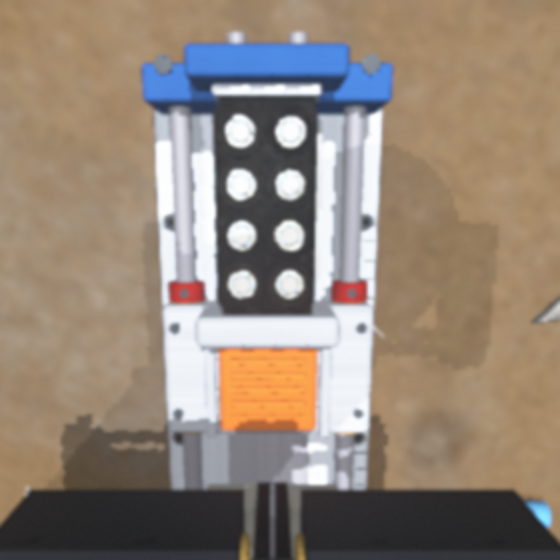

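The carriage touches both red collars at (186,300) and (350,300). The pack is held between the jaws, the plate is up at (268,390), and the hand is clear.

```bash
python3 -c "
from plant import close_job;print(close_job())"
```

```text
the job is handed in; nothing more can be done
None
```

The job is handed in: the jaw sits against both red collars with the plate up and the brake on, the pack is held against the pad, and the hand is clear after about 16 s. The result of the judging was not shown.

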